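# Push the raw-meat probe home in its sanitising sleeve and open the feed halfway

## Robot

A 7-joint arm with a two-finger parallel gripper is mounted at the origin on the work surface. World frame = base frame: x ahead of the robot, y to its left, z up, the work surface at z = 0. Lengths are in m, angles in rad, forces in N, time in s.
With the tool pointing down it reaches from about 0.4 to 0.85 m from the base axis. Payload 10.4 kg.
Tool frame: the origin (TCP) lies between the finger pads; the fingertips stand manip.tip_extent ahead of it and the grasp point (between the pads) lies 6 mm ahead of it (manip.tip_extent is the distance from the TCP to the fingertips, in m); z points along the fingers, y is the line along which they close (so a half turn about z gives the same grasp; the last joint's range is limited). The gripper opens to 85 mm and grips with 20 to 120 N. Pads are 22 mm wide; open, the fingers measure 114 mm over their backs; the gripper's body (76 mm by 85 mm) begins 54 mm behind the grasp point. The pads swing forward as they close: fully open they stand 13 mm farther back than shut.
Start: joints at [-1.132, 0.332, -0.065, 1.46, 0.022, 1.35, -0.088], TCP at [0.278, 0.56, 0.256] pointing down, gripper open.
Joint ranges: [-2.6, 2.6], [-0.5, 2.12], [-1.47, 1.34], [0.16, 2.42], [-1.27, 4.41], [0.06, 2.06], [-2.6, 2.6]. Speed limits (rad/s): [2.22, 2.22, 2.79, 2.79, 3.14, 3.14, 3.14].

## Interface

Orientations are given as a unit quaternion [x, y, z, w].
In Python, from workcell import get_obs, optics, workorder, manip gives the robot as it stands.
- The arm moves only by the tool jog_arm, never from a script. Its argument "increments" is a list of rows, each a list of 7 numbers: the shift along the tool's x, y, z in m, then the turn, a rotation vector about the tool's x, y, z in rad, then the opening, from -1 (shut) to 1 (fully open). A call has 1 to 5 rows; each row is the pose to reach, as a shift and turn from the pose commanded when the call began, along the tool's axes at that moment; what a row does not reach only later rows make up. A row lasts 1/12 s, in which the tool goes at most 41.7 mm and 7.16 degrees, less where a joint would pass 70% of its speed; a pose out of reach is approached as far as the arm can. A call with a gripper value outside its range is refused whole. The fingers move at their own pace and stop on an object; "grip_force" is the grip in N (left out, the last holds). Time passes only in rows, so rows that repeat a pose let the fingers close. It gives the time, the measured TCP pose, the force, the opening and the grip force at its end, in the units of the state.
- get_obs(): the state, without advancing time (a new reading comes with each control period).
- optics.camera(name): name is "side" or "top" or "wrist"; returns a dict with "color" (420x560x3 uint8, red, green, blue), "depth" (420x560 float32, m along the optical axis (not along the pixel's ray), 0 where there is no reading), "K" (3x3 intrinsics, pixels), "R" (3x3) and "t" (3): a world point X has camera coordinates R X + t. Camera axes: x right, y down, z forward; pixel columns grow to the right and rows downward; lengths in m; the calibration is good to about 2 mm. A picture is of the moment at which its call begins.
- workorder.hand_in(): hands the job in; it is judged then, once.
The state is a dict: "clock": time; "joint_pos": joint angles; "joint_velocities": joint speeds; "tau": joint torques, N m; "position": TCP position; "ee_rot": TCP orientation; "ft_force": force on the tool from outside, world axes, zero at the start; "torque": the same for the moment, N m; "grip_width": opening from 0.0 (shut) to 1.0 (fully open); "grasp_force": force on a finger pad.
Only numpy, scipy, OpenCV 4.12 (cv2) and the standard library are available. Lean on these libraries where they do the work, as an engineer would, in place of code of your own. Each camera call takes 0.05 s, during which the arm holds its last target. There are 200 camera calls.

## Task

Sanitise the red probe thermometer: push it straight down into its clear sleeve until its head sits fully home on the sleeve's rim, and only then turn the yellow lever of the feed valve to half open, 45 degrees, over the white mark. Leave the blue and green probes raised as they are, and do not knock the jars and bottles about.

Things in the scene. Friction and masses are not known exactly. Their poses are not given: they have to be found in the camera images.
- station: fixed white base plate 100 x 400 x 12 mm carrying the three sleeves in a row along its y axis and the feed valve at its -y end. Origin: centre of its underside on the table; x points away from the robot, y along the row to the left, z up
- rim1 (a point): centre of the mouth of the first sleeve (at y = +150 mm of the station). Each sleeve is an upright clear tube, 20 mm across outside, 12 mm inside, rim 130 mm above the table; a stiff rubber wiper inside holds the stem up and gives way downwards at about 5 N, for 50 mm, until the probe's hub rests on the rim; it does not spring back
- rim2 (a point): centre of the mouth of the second sleeve (at y = +70 mm of the station), same as the first
- rim3 (a point): centre of the mouth of the third sleeve (at y = -10 mm of the station), same as the first
- probe_red: red dial probe thermometer: steel stem 8 mm across and 100 mm long below a round plastic head (hub 18 mm across and 16 mm high, then a flat dial 36 mm across and 12 mm high with a white face on top); 128 mm long in all, 60 g. It stands loosely in one of the three sleeves, 50 mm short of home. Origin: the lower tip of the stem; z runs up the stem. Which colour stands in which sleeve varies
- red_top (a point): centre of the top face of the red probe's dial, 128 mm above the stem tip; 208 mm above the table at first and 158 mm when home
- red_collar (a point): centre of the underside of the red probe's hub, 100 mm above the stem tip; it lies at the centre of the rim when the probe is home
- blue_collar (a point): the same point of the blue probe, which is of the same size and also stands 50 mm above its rim: to be left so
- green_collar (a point): the same point of the green probe, also standing 50 mm above its rim: to be left so
- valve_lever (a joint): angle of the feed valve's lever in rad: 0 closed (lever square to the row, pointing to the station's -x, over the red mark), 0.785 half open (over the white mark), 1.57 fully open (pointing to -y, over the green mark). It grows counterclockwise seen from above, turns about an upright axis and stays where it is left; friction about 0.12 N m. At the start it is closed or nearly so
- valve_pivot (a point): point on the valve's upright axis at the height of the lever's middle, 140 mm above the table, at y = -140 mm of the station; below it a round black plate 80 mm across with the three marks, its top 123 mm above the table
- lever_grip (a point): middle of the yellow grip of the lever, 85 mm from the valve's axis; the grip is a level bar 64 mm long, 16 mm wide and 14 mm high, its end 105 mm from the axis. Its x axis points along the lever towards the pivot
- spice_jar: loose amber jar with a black cap, 44 mm across, 85 mm high, behind the row. Origin: centre of its underside
- shaker: loose aluminium shaker can, 42 mm across, 80 mm high, in front of the row. Origin: centre of its underside
- oil_bottle: loose amber oil bottle, 76 mm across, 230 mm high, off to the right. Origin: centre of its underside
- sauce_bottle: loose red sauce bottle, 60 mm across, 180 mm high, off to the right. Origin: centre of its underside

How it is judged:
On the way, in this order (a step that is already met when the one before it is completed fails the run):
1. the red probe is fully home in a sleeve while the valve is still nearly closed (((horizontal distance between red_collar and rim1 below 0.006 m and z of red_collar in the frame of rim1 between -0.01 and 0.0035 m) or (horizontal distance between red_collar and rim2 below 0.006 m and z of red_collar in the frame of rim2 between -0.01 and 0.0035 m) or (horizontal distance between red_collar and rim3 below 0.006 m and z of red_collar in the frame of rim3 between -0.01 and 0.0035 m)) and value of joint valve_lever below 0.45 rad), for 0.2 s.
2. the valve lever stands at half open (value of joint valve_lever between 0.645 and 0.925 rad), for 0.2 s.
At the end, for the whole second after the job is handed in: The red probe stands in a sleeve with its hub on the rim (hub underside within 3.5 mm of the rim's height and 6 mm of its centre), at rest; the valve lever rests at 0.785 rad +- 0.14 (45 +- 8 degrees); the blue and green probes are still raised (hub underside 35 to 70 mm above the rim) (all of step 2 and ((horizontal distance between red_collar and rim1 below 0.006 m and z of red_collar in the frame of rim1 between -0.01 and 0.0035 m) or (horizontal distance between red_collar and rim2 below 0.006 m and z of red_collar in the frame of rim2 between -0.01 and 0.0035 m) or (horizontal distance between red_collar and rim3 below 0.006 m and z of red_collar in the frame of rim3 between -0.01 and 0.0035 m)) and z of blue_collar in the frame of station between 0.165 and 0.2 m and z of green_collar in the frame of station between 0.165 and 0.2 m and linear speed of probe_red below 0.02 m/s and velocity of joint valve_lever between -0.05 and 0.05 rad/s); the robot touches nothing.
It fails at once if the blue probe is pushed down or pulled up by more than about 15 mm (not (z of blue_collar in the frame of station between 0.165 and 0.2 m)).
It fails at once if the green probe is pushed down or pulled up by more than about 15 mm (not (z of green_collar in the frame of station between 0.165 and 0.2 m)).
It fails at once if a jar or bottle (spice jar, shaker, oil bottle, sauce bottle) is moved by more than 30 mm or tipped over (distance of any of spice_jar, shaker, oil_bottle, sauce_bottle from where it was at the start of the episode above 0.03 m or angle between any of spice_jar, shaker, oil_bottle, sauce_bottle's own z axis and vertical above 0.6 rad).
It also fails if it takes over 45 s, if anything falls off the work surface, if the arm or the gripper's body presses on something with over 40 N, if the wrist force passes 120 N, or if a joint passes its speed limit or range.

## Working session

There is one attempt and no reset: what is moved stays moved. The work goes in short steps, Python scripts to look and compute and a tool call to move; the robot and the scene stay as the last step left them, time stands still between calls to the robot, and variables do not carry over. Pictures are saved under pics/ and viewed, at most 10 in all, crops included, and the job is handed in when it is done.

Besides the shell and the picture viewer there is one more tool, called after ">>>" in YAML: its name, and indented under it one key for each argument. jog_arm: Moves the arm, as the interface text tells. Its arguments: {"type":"object","properties":{"increments":{"type":"array"},"grip_force":{"type":"number"}},"required":["increments"]}

```bash
mkdir -p pics
cat > h.py <<'E'
import numpy as np, cv2
from workcell import get_obs, optics, workorder, manip
def cloud(c):
    d=c["depth"];K=c["K"];v,u=np.indices(d.shape)
    P=np.stack([(u-K[0,2])/K[0,0]*d,(v-K[1,2])/K[1,1]*d,d],-1)
    return (P-c["t"])@c["R"]   # R^T (P-t)
def save(n,c): cv2.imwrite(f"pics/{n}.png",c["color"][:,:,::-1])
E
python3 - <<'E'
from h import *
print(manip.tip_extent,get_obs())
a=optics.camera("top");b=optics.camera("side")
np.savez("s0.npz",ct=a["color"],pt=cloud(a),cs=b["color"],ps=cloud(b))
im=np.hstack([a["color"],b["color"]]);im=cv2.resize(im,(800,300),interpolation=cv2.INTER_AREA)
save("top0",a);save("side0",b)
for c in(a,b):print(c["K"],-c["R"].T@c["t"],c["R"])
E
```

```text
0.025 {'clock': 0.0, 'joint_pos': array([-1.13160598,  0.33285117, -0.06473554,  1.46093526,  0.02159797,
        1.34991255, -0.08853077]), 'joint_velocities': array([ 0.00072391,  0.00046014, -0.0012348 , -0.00037448,  0.0006103 ,
       -0.00040124, -0.00031382]), 'tau': array([-7.92372452e-05, -6.25445437e+01,  4.89039451e-02, -3.91601622e+01,
        1.61315594e-02,  9.98204254e-03, -4.56849398e-05]), 'position': array([0.27830141, 0.55923634, 0.25553182]), 'ee_rot': array([ 2.28837666e-01,  9.73464342e-01, -6.92191121e-04, -1.35561017e-04]), 'ft_force': array([ 0.85035312, -0.40471358,  0.01904981]), 'torque': array([-0.00600685, -0.03996337, -0.01784063]), 'grasp_force': 0.0, 'grip_width': 1.005307819356364}
[[459.90449158   0.         278.81434978]
 [  0.         459.90449158 207.11083323]
 [  0.           0.           1.        ]] [ 0.33786833 -0.12844844  1.14228969] [[-0.01157141 -0.99990213 -0.00786281]
 [-0.98181534  0.01285149 -0.18940294]
 [ 0.18948545  0.00552816 -0.98186797]]
[[389.54279237   0.         280.90444548]
 [  0.         389.54279237 207.37145311]
 [  0.           0.           1.        ]] [ 0.28730207 -0.73614358  0.72764371] [[ 0.91953173 -0.39271114 -0.01547127]
 [-0.27658202 -0.61864483 -0.7353781 ]
 [ 0.27921995  0.68048257 -0.6774804 ]]
```

View pics/top0.png

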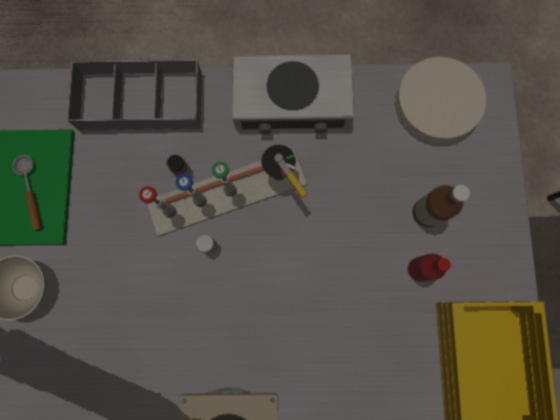

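View pics/side0.png

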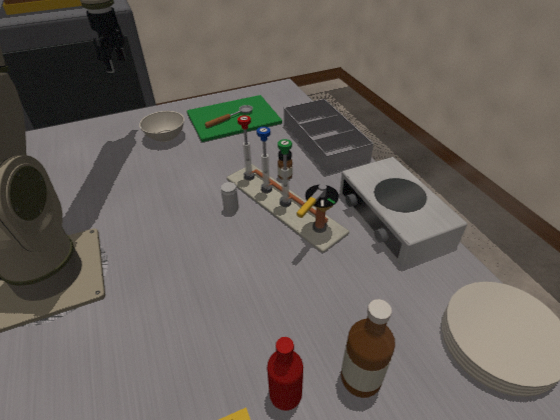

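The top picture shows the red dial at (148,195) in the first sleeve, blue at (184,183), green at (221,170), the valve at (278,160) and the yellow lever grip at (296,184). The spice jar is behind at (177,163) and the shaker in front at (205,244).

```bash
python3 - <<'E'
from h import *
s=np.load("s0.npz")
for k in "ts":
    c=s["c"+k];p=s["p"+k];hsv=cv2.cvtColor(c,cv2.COLOR_RGB2HSV).astype(int);H,S,V=hsv[...,0],hsv[...,1],hsv[...,2]
    reg=(p[...,0]>.3)&(p[...,0]<.8)&(p[...,1]>-.35)&(p[...,1]<.4)
    def f(n,m,z0,z1):
        m=m&reg&(p[...,2]>z0)&(p[...,2]<z1);q=p[m]
        if len(q)<4: print(k,n,len(q));return
        x,y,z=q.T
        print(k,n,len(q),"med",np.median(q,0).round(4),"mid",((q.min(0)+q.max(0))/2).round(4),"rng",np.ptp(q,axis=0).round(3))
        return q
    Z=lambda:S>=0
    for n,(x,y) in dict(r=(0,0)).items(): pass
    f("red",((H<8)|(H>172))&(S>130),.18,.23)
    f("blue",(H>100)&(H<130)&(S>130),.18,.23)
    f("green",(H>45)&(H<90)&(S>100),.18,.23)
    q=f("yellow",(H>18)&(H<34)&(S>130),.12,.16)
    if q is not None:
        m=np.median(q[:,:2],0);u=np.linalg.svd(q[:,:2]-q[:,:2].mean(0))[2][0];print("lever axis",u, np.ptp((q[:,:2]-m)@u))
    # dial tops: all points by height
    m=reg&(p[...,2]>.195)&(p[...,2]<.22)
    n,l,st,ce=cv2.connectedComponentsWithStats(m.astype(np.uint8))
    for i in range(1,n):
        if st[i,4]>30:
            q=p[l==i];print(k,"dial",st[i,4],ce[i].round(1),((q.min(0)+q.max(0))/2).round(4),q.mean(0).round(4),np.ptp(q,axis=0).round(3),c[l==i].mean(0).round())
    m=reg&(p[...,2]>.115)&(p[...,2]<.13)&(V<60)
    f("plate",m,.115,.13)
E
cat > crop.py <<'E'
from h import *
s=np.load("s0.npz")
a=cv2.resize(s["ct"][140:260,130:320],None,fx=4,fy=4,interpolation=cv2.INTER_CUBIC)
a=cv2.convertScaleAbs(a,alpha=1.7)
cv2.imwrite("pics/crop.png",a[:,:,::-1])
E
python3 crop.py
```

```text
t red 131 med [0.5473 0.1484 0.2079] mid [0.549  0.1507 0.2077] rng [0.032 0.033 0.01 ]
t blue 106 med [0.5739 0.0738 0.2081] mid [0.5756 0.0759 0.208 ] rng [0.034 0.032 0.007]
t green 103 med [ 5.988e-01 -4.000e-04  2.081e-01] mid [ 6.013e-01 -3.000e-04  2.078e-01] rng [0.032 0.03  0.009]
t yellow 179 med [ 0.5818 -0.1618  0.147 ] mid [ 0.582  -0.1628  0.1466] rng [0.057 0.042 0.011]
lever axis [-0.83421353 -0.55144156] 0.061578745848214156
t dial 234 [219.6 169.9] [0.6    0.0011 0.2056] [5.995e-01 4.000e-04 2.078e-01] [0.034 0.036 0.015] [64. 91. 65.]
t dial 238 [183.6 182.2] [0.5747 0.0768 0.2044] [0.5739 0.0757 0.2078] [0.035 0.035 0.017] [60. 71. 94.]
t dial 239 [147.1 194.8] [0.5499 0.1516 0.2044] [0.5481 0.1511 0.2075] [0.036 0.035 0.017] [104.  58.  54.]
t plate 638 med [ 0.6462 -0.113   0.1232] mid [ 0.6126 -0.0047  0.1221] rng [0.139 0.309 0.014]
s red 96 med [0.5462 0.1401 0.2027] mid [0.548  0.1485 0.1938] rng [0.032 0.035 0.026]
s blue 103 med [0.5711 0.064  0.203 ] mid [0.5738 0.0721 0.1933] rng [0.033 0.035 0.026]
s green 120 med [ 0.5961 -0.0113  0.2033] mid [0.5738 0.0655 0.1939] rng [0.085 0.173 0.027]
s yellow 175 med [ 0.5813 -0.1691  0.1433] mid [ 0.586  -0.1536  0.1335] rng [0.067 0.067 0.027]
lever axis [-0.81010345 -0.58628696] 0.08470440500340337
s dial 110 [243.4 119.8] [0.5481 0.1485 0.2012] [0.5471 0.1444 0.203 ] [0.034 0.035 0.012] [109.  47.  40.]
s dial 121 [262.7 131.6] [0.5732 0.0721 0.2011] [0.5724 0.0689 0.2032] [0.034 0.035 0.012] [ 50.  69. 103.]
s dial 143 [284.  144.4] [ 0.5993 -0.0026  0.2013] [ 0.598  -0.0068  0.2034] [0.034 0.037 0.013] [58. 97. 63.]
s plate 375 med [ 0.6431 -0.1332  0.1205] mid [ 0.6153 -0.0099  0.123 ] rng [0.133 0.311 0.014]
```

View pics/crop.png

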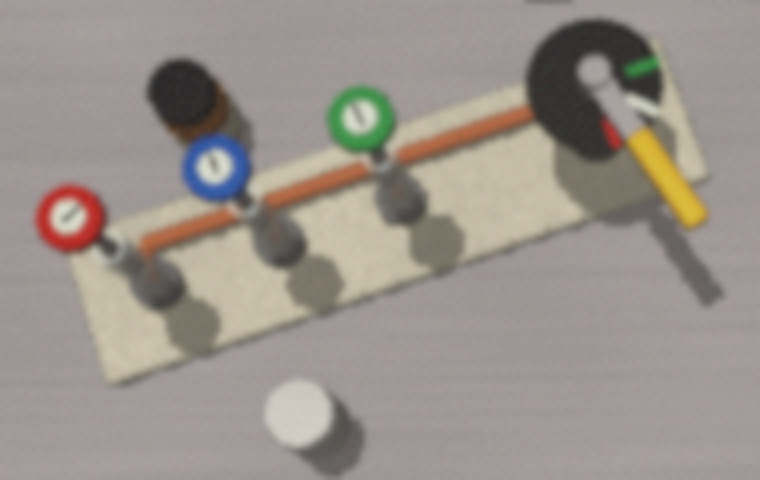

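Red stands at rim1, about (0.5485, 0.150), with its top at z 0.208. The row's yaw is about 0.326 rad, the pivot is near (0.642, -0.1245) and the lever is at about 0.25 rad. Spacing and heights agree with what was given. I'll push with shut fingers, their closing line square to the row.

>>> jog_arm:
  increments:
    - [-0.034, -0.02, -0.009, 0, 0, 0.12, -1]
    - [-0.068, -0.04, -0.018, 0, 0, 0.24, -1]
    - [-0.102, -0.06, -0.027, 0, 0, 0.36, -1]
    - [-0.136, -0.08, -0.036, 0, 0, 0.48, -1]
    - [-0.17, -0.1, -0.045, 0, 0, 0.6, -1]
  grip_force: 40

```text
clock: 0.52
position: [0.3867, 0.3924, 0.3014]
ee_rot: [0.509, 0.861, -0.0, -0.0]
ft_force: [0.6, 0.6, 0.2]
grip_width: 0.295
grasp_force: 0.0
```

```bash
cat >> h.py <<'E'
from scipy.spatial.transform import Rotation as Ro
def plan(p,yaw):
    "tool-frame shift and turn to TCP p, tool down with tool y at angle yaw (mod pi)"
    o=get_obs();R=Ro.from_quat(o["ee_rot"]);best=None
    for a in(yaw,yaw+np.pi):
        y=[np.cos(a),np.sin(a),0];T=Ro.from_matrix(np.column_stack([np.cross(y,[0,0,-1]),y,[0,0,-1]]))
        r=(R.inv()*T).as_rotvec()
        if best is None or np.linalg.norm(r)<np.linalg.norm(best):best=r
    print("t",o["clock"],"pos",o["position"].round(4),"F",o["ft_force"].round(1),"w",o["grip_width"].round(3),"j",o["joint_pos"].round(2))
    print("shift",R.inv().apply(np.array(p)-o["position"]).round(4),"turn",best.round(3))
E
python3 -c "
from h import *
plan([.5485,.150,.30],.326)"
```

```text
Traceback (most recent call last):
  File "h.py", line 16, in plan
    print("t",o["clock"],"pos",o["position"].round(4),"F",o["ft_force"].round(1),"w",o["grip_width"].round(3),"j",o["joint_pos"].round(2))
                                                                                     ^^^^^^^^^^^^^^^^^^^^^
AttributeError: 'float' object has no attribute 'round'
```

```bash
sed -i 's/o\["grip_width"\].round(3)/round(o["grip_width"],3)/' h.py
python3 -c "
from h import *
plan([.5485,.150,.30],.326)"
```

```text
t 0.5167 pos [0.3867 0.3924 0.3014] F [0.6 0.6 0.2] w 0.295 j [-0.97  0.14  0.1   1.6  -0.02  1.4  -0.36]
shift [-0.2904  0.0248  0.0014] turn [-0.001  0.     0.177]
```

>>> jog_arm:
  increments:
    - [-0.04, 0.003, 0, 0, 0, 0.04, -1]
    - [-0.08, 0.007, 0, 0, 0, 0.08, -1]
    - [-0.12, 0.01, 0, 0, 0, 0.12, -1]
    - [-0.16, 0.014, 0, 0, 0, 0.16, -1]
    - [-0.2, 0.017, 0, 0, 0, 0.177, -1]

```text
clock: 0.93
position: [0.499, 0.2261, 0.3012]
ee_rot: [0.581, 0.814, -0.0, -0.0]
ft_force: [1.3, 0.8, 0.1]
grip_width: -0.001
grasp_force: 0.0
```

```bash
python3 -c "
from h import *
plan([.5485,.150,.30],.326)"
```

```text
t 0.9333 pos [0.499  0.2261 0.3012] F [1.3 0.8 0.1] w -0.001 j [-0.75  0.14  0.27  1.61 -0.04  1.4  -0.15]
shift [-0.088   0.0222  0.0012] turn [-0.    -0.     0.004]
```

>>> jog_arm:
  increments:
    - [-0.035, 0.009, 0, 0, 0, 0, -1]
    - [-0.07, 0.018, 0, 0, 0, 0, -1]
    - [-0.088, 0.022, 0, 0, 0, 0, -1]
    - [-0.088, 0.022, 0, 0, 0, 0, -1]
    - [-0.088, 0.022, 0, 0, 0, 0, -1]

```text
clock: 1.35
position: [0.5481, 0.1508, 0.3009]
ee_rot: [0.582, 0.814, -0.0, -0.0]
ft_force: [-1.3, 0.9, 0.7]
grip_width: 0.002
grasp_force: 0.0
```

Run:
```python
from h import *
plan([.5485,.150,.24],.326)
a=optics.camera("wrist");b=optics.camera("side")
p=cloud(a);m=(p[...,2]>.195)&(p[...,2]<.215)
n,l,st,ce=cv2.connectedComponentsWithStats(m.astype(np.uint8))
for i in range(1,n):
    if st[i,4]>60:
        q=p[l==i];print(st[i,4],((q.min(0)+q.max(0))/2).round(4),np.ptp(q,axis=0).round(3),a["color"][l==i].mean(0).round())
cv2.imwrite("pics/w1.png",cv2.convertScaleAbs(np.hstack([a["color"][:,80:480],b["color"][40:460,100:500]])[:,:,::-1],alpha=1.5))
```

```text
t 1.35 pos [0.5481 0.1508 0.3009] F [-1.3  0.9  0.7] w 0.002 j [-0.64  0.19  0.34  1.56 -0.06  1.4   0.03]
shift [-0.0009  0.0002  0.0609] turn [-0.001  0.     0.004]
2610 [0.5497 0.1522 0.2053] [0.035 0.035 0.013] [153.  72.  67.]Traceback (most recent call last):
  File "<stdin>", line 9, in <module>
    return _nx.concatenate(arrs, 1, dtype=dtype, casting=casting)
           ~~~~~~~~~~~~~~~^^^^^^^^^^^^^^^^^^^^^^^^^^^^^^^^^^^^^^^
ValueError: all the input array dimensions except for the concatenation axis must match exactly, but along dimension 0, the array at index 0 has size 420 and the array at index 1 has size 380
```

The wrist camera puts the dial within 2 mm of the TCP axis, so I can descend.

>>> jog_arm:
  increments:
    - [0, 0, 0.03, 0, 0, 0, -1]
    - [0, 0, 0.055, 0, 0, 0, -1]
    - [0, 0, 0.065, 0, 0, 0, -1]
    - [0, 0, 0.07, 0, 0, 0, -1]
    - [0, 0, 0.075, 0, 0, 0, -1]

```text
clock: 1.87
position: [0.5481, 0.1529, 0.2272]
ee_rot: [0.58, 0.815, 0.001, 0.0]
ft_force: [-0.2, 0.0, 4.7]
grip_width: -0.002
grasp_force: 2.1
```

>>> jog_arm:
  increments:
    - [0, 0, 0.006, 0, 0, 0, -1]
    - [0, 0, 0.012, 0, 0, 0, -1]
    - [0, 0, 0.018, 0, 0, 0, -1]
    - [0, 0, 0.024, 0, 0, 0, -1]
    - [0, 0, 0.03, 0, 0, 0, -1]

```text
clock: 2.28
position: [0.548, 0.152, 0.1961]
ee_rot: [0.581, 0.814, 0.0, 0.0]
ft_force: [0.1, 0.4, 4.4]
grip_width: 0.002
grasp_force: 2.3
```

Pushing at about 5 N, as expected. The tip is at 0.171 with 13 mm to go.

>>> jog_arm:
  increments:
    - [0, 0, 0.004, 0, 0, 0, -1]
    - [0, 0, 0.007, 0, 0, 0, -1]
    - [0, 0, 0.01, 0, 0, 0, -1]
    - [0, 0, 0.012, 0, 0, 0, -1]
    - [0, 0, 0.012, 0, 0, 0, -1]

```text
clock: 2.7
position: [0.5477, 0.1519, 0.1838]
ee_rot: [0.581, 0.814, -0.0, -0.0]
ft_force: [-0.5, 0.7, 0.4]
grip_width: 0.004
grasp_force: 0.3
```

>>> jog_arm:
  increments:
    - [0, 0, 0.001, 0, 0, 0, -1]
    - [0, 0, 0.001, 0, 0, 0, -1]
    - [0, 0, 0.002, 0, 0, 0, -1]
    - [0, 0, 0.002, 0, 0, 0, -1]
    - [0, 0, 0.002, 0, 0, 0, -1]

```text
clock: 3.12
position: [0.548, 0.152, 0.1832]
ee_rot: [0.581, 0.814, 0.0, -0.0]
ft_force: [-4.0, -0.2, 11.4]
grip_width: -0.001
grasp_force: 5.4
```

The force rose to 11 N with the tip at 0.158, so the hub is on the rim. Retreat upward and check.

>>> jog_arm:
  increments:
    - [0, 0, -0.02, 0, 0, 0, -1]
    - [0, 0, -0.06, 0, 0, 0, -1]
    - [0, 0, -0.1, 0, 0, 0, -1]
    - [0, 0, -0.12, 0, 0, 0, -1]
    - [0, 0, -0.12, 0, 0, 0, -1]

```text
clock: 3.53
position: [0.5496, 0.152, 0.3074]
ee_rot: [0.581, 0.814, 0.003, 0.002]
ft_force: [0.3, 0.3, 0.4]
grip_width: -0.002
grasp_force: 0.0
```

```bash
cat > chk.py <<'E'
from h import *
import sys
b=optics.camera("side");a=optics.camera("top")
for k,c in(("t",a),("s",b)):
    p=cloud(c);hsv=cv2.cvtColor(c["color"],cv2.COLOR_RGB2HSV).astype(int);H,S=hsv[...,0],hsv[...,1]
    for n,m,x,y,zl in(("red",(H<8)|(H>172),.549,.151,.14),("blue",(H>100)&(H<130),.5745,.075,.14),("green",(H>45)&(H<90),.6,-.001,.14)):
        q=p[m&(S>100)&(abs(p[...,0]-x)<.03)&(abs(p[...,1]-y)<.03)&(p[...,2]>zl)&(p[...,2]<.23)]
        if len(q):print(k,n,len(q),"top z",np.percentile(q[:,2],90).round(4),"mid",((q.min(0)+q.max(0))/2).round(3))
    q=p[(H>18)&(H<34)&(S>130)&(abs(p[...,0]-.6)<.1)&(abs(p[...,1]+.16)<.1)&(p[...,2]>.138)&(p[...,2]<.16)]
    if len(q)>20:
        u=np.linalg.svd(q[:,:2]-q[:,:2].mean(0))[2][0];u*=-np.sign(u[0])
        m=q.mean(0);d=m[:2]-[.642,-.1245]
        print(k,"lever mid",m.round(4),"n",len(q),"angle axis",(np.arctan2(-u[1],-u[0])-.326).round(3) if u[0]<0 else u,"angle via pivot",(np.arctan2(-d[1],-d[0])-.326).round(3))
if len(sys.argv)>1: cv2.imwrite(f"pics/{sys.argv[1]}.png",cv2.convertScaleAbs(np.hstack([a["color"][100:300,100:350],b["color"][90:290,180:430]])[:,:,::-1].repeat(1,0),alpha=1.6))
E
python3 chk.py; python3 -c "
from h import *
plan([.58,-.06,.30],.326+.25+1.5708)"
```

```text
t red 143 top z 0.1607 mid [0.551 0.15  0.157]
t blue 137 top z 0.2102 mid [0.576 0.076 0.208]
t green 102 top z 0.2103 mid [ 0.602 -0.     0.207]
t lever mid [ 0.5812 -0.1622  0.1471] n 176 angle axis 0.257 angle via pivot 0.23
s red 83 top z 0.1558 mid [0.549 0.146 0.15 ]
s blue 112 top z 0.2055 mid [0.574 0.073 0.193]
s green 123 top z 0.2057 mid [ 0.6   -0.003  0.192]
s lever mid [ 0.5801 -0.1683  0.1435] n 148 angle axis 0.25 angle via pivot 0.29
t 3.6333 pos [0.5481 0.1518 0.3025] F [-0.1  0.4 -0.6] w -0.0 j [-0.64  0.18  0.34  1.56 -0.06  1.41  0.03]
shift [-0.2106 -0.0388  0.0025] turn [ 1.000e-03 -1.000e-03  1.327e+00]
```

Red is home, 50 mm below the others in both views, and blue and green are unchanged. The lever reads about 0.25 rad. Next I go to the +y side of the lever at height, with the tool yawed so its flat side meets the lever at the final angle.

```bash
python3 -c "
from h import *
plan([.546,-.133,.30],1.111)"
```

```text
t 3.6333 pos [0.5481 0.1518 0.3025] F [-0.1  0.4 -0.6] w -0.0 j [-0.64  0.18  0.34  1.56 -0.06  1.41  0.03]
shift [-0.2686 -0.0948  0.0024] turn [ 0.001  0.    -0.779]
```

>>> jog_arm:
  increments:
    - [-0.036, -0.012, 0, 0, 0, -0.11, -1]
    - [-0.072, -0.025, 0, 0, 0, -0.22, -1]
    - [-0.108, -0.038, 0, 0, 0, -0.33, -1]
    - [-0.144, -0.05, 0, 0, 0, -0.44, -1]
    - [-0.18, -0.063, 0, 0, 0, -0.55, -1]

```text
clock: 4.05
position: [0.5461, -0.0405, 0.3005]
ee_rot: [0.335, 0.942, -0.001, -0.001]
ft_force: [1.0, 0.3, 0.4]
grip_width: -0.0
grasp_force: 0.0
```

```bash
python3 -c "
from h import *
plan([.546,-.133,.30],1.111)"
```

```text
t 4.05 pos [ 0.5461 -0.0405  0.3005] F [1.  0.3 0.4] w -0.0 j [-0.4   0.14  0.43  1.62 -0.06  1.4   0.93]
shift [-0.0584 -0.0718  0.0006] turn [-0.002 -0.002 -0.223]
```

>>> jog_arm:
  increments:
    - [-0.02, -0.024, 0, 0, 0, -0.11, -1]
    - [-0.04, -0.048, 0, 0, 0, -0.2, -1]
    - [-0.058, -0.072, 0, 0, 0, -0.223, -1]
    - [-0.058, -0.072, 0, 0, 0, -0.223, -1]
    - [-0.058, -0.072, 0, 0, 0, -0.223, -1]

```text
clock: 4.47
position: [0.545, -0.1332, 0.3006]
ee_rot: [0.233, 0.973, -0.0, -0.001]
ft_force: [-0.5, 1.2, 0.7]
grip_width: -0.0
grasp_force: 0.0
```

```bash
python3 -c "
from h import *
plan([.546,-.133,.155],1.111)"
```

```text
t 4.4667 pos [ 0.545  -0.1332  0.3006] F [-0.5  1.2  0.7] w -0.0 j [-0.27  0.17  0.49  1.59 -0.08  1.4   1.33]
shift [-0.0011  0.0008  0.1456] turn [-0.001 -0.002 -0.01 ]
```

>>> jog_arm:
  increments:
    - [0, 0, 0.03, 0, 0, 0, -1]
    - [0, 0, 0.065, 0, 0, 0, -1]
    - [0, 0, 0.1, 0, 0, 0, -1]
    - [0, 0, 0.13, 0, 0, 0, -1]
    - [0, 0, 0.145, 0, 0, 0, -1]

```text
clock: 4.88
position: [0.5437, -0.129, 0.1522]
ee_rot: [0.23, 0.973, -0.0, -0.003]
ft_force: [-0.4, 0.3, -1.1]
grip_width: 0.003
grasp_force: 0.0
```

```bash
python3 chk.py lv1; python3 -c "
from h import *
plan([.5873,-.1923,.155],1.111)"
```

```text
t red 143 top z 0.1603 mid [0.551 0.15  0.158]
t blue 137 top z 0.2107 mid [0.575 0.076 0.208]
t green 104 top z 0.2101 mid [ 0.602 -0.     0.209]
s red 81 top z 0.1555 mid [0.55  0.147 0.151]
s blue 37 top z 0.2061 mid [0.565 0.076 0.194]
s lever mid [ 0.5806 -0.1682  0.1435] n 147 angle axis 0.25 angle via pivot 0.292
t 4.9833 pos [ 0.5439 -0.1292  0.1534] F [ 0.3 -0.3  0.1] w 0.002 j [-0.25  0.29  0.47  1.78 -0.14  1.11  1.37]
shift [-0.0671 -0.037  -0.0019] turn [-0.002 -0.007 -0.005]
```

View pics/lv1.png

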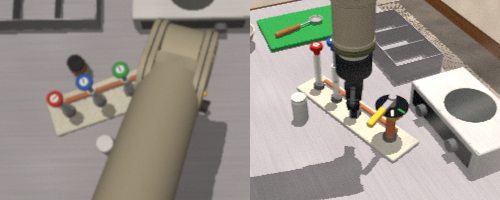

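The arm covers the lever in the top view. In the side view (right half) the shut fingers at about (355,108) stand just left of the yellow lever at (380,112). Red is down, with blue and green raised. Now the sweep, in small steps.

>>> jog_arm:
  increments:
    - [-0.01, -0.006, 0, 0, 0, 0, -1]
    - [-0.02, -0.011, 0, 0, 0, 0, -1]
    - [-0.03, -0.017, -0.001, 0, 0, 0, -1]
    - [-0.04, -0.022, -0.002, 0, 0, 0, -1]
    - [-0.05, -0.028, -0.002, 0, 0, 0, -1]

```text
clock: 5.4
position: [0.5794, -0.1795, 0.1603]
ee_rot: [0.231, 0.973, 0.0, 0.001]
ft_force: [0.7, 3.0, -0.8]
grip_width: -0.003
grasp_force: 1.0
```

```bash
python3 chk.py | grep lever; python3 -c "
from h import *
plan([.5873,-.1923,.155],1.111)"
```

```text
s lever mid [ 0.5984 -0.1873  0.1438] n 142 angle axis 0.636 angle via pivot 0.638
t 5.5 pos [ 0.5791 -0.1813  0.16  ] F [-0.4 -0.3 -0.9] w -0.001 j [-0.16  0.38  0.48  1.66 -0.19  1.15  1.48]
shift [-0.0123 -0.0061  0.005 ] turn [-0.001  0.002 -0.008]
```

>>> jog_arm:
  increments:
    - [-0.004, -0.002, 0.002, 0, 0, 0, -1]
    - [-0.008, -0.004, 0.004, 0, 0, 0, -1]
    - [-0.012, -0.006, 0.004, 0, 0, 0, -1]
    - [-0.0125, -0.006, 0.004, 0, 0, 0, -1]
    - [-0.0125, -0.006, 0.004, 0, 0, 0, -1]

```text
clock: 5.92
position: [0.5866, -0.1899, 0.1552]
ee_rot: [0.231, 0.973, -0.0, -0.0]
ft_force: [0.6, 0.1, -1.1]
grip_width: 0.003
grasp_force: 0.0
```

```bash
python3 chk.py | grep lever; python3 -c "
from h import *
plan([.546,-.133,.155],1.111)"
```

```text
s lever mid [ 0.6044 -0.1976  0.1438] n 111 angle axis 0.69 angle via pivot 0.769
t 6.0167 pos [ 0.5867 -0.1897  0.1554] F [0.1 0.5 0.5] w -0.001 j [-0.14  0.41  0.48  1.63 -0.2   1.15  1.5 ]
shift [0.0618 0.0324 0.0004] turn [ 0.     0.    -0.006]
```

The estimates are 0.69–0.77 rad. I'll back away and lift so the top camera can see the lever.

>>> jog_arm:
  increments:
    - [0.02, 0.01, 0, 0, 0, 0, -1]
    - [0.045, 0.025, 0, 0, 0, 0, -1]
    - [0.06, 0.032, -0.03, 0, 0, 0, -1]
    - [0.06, 0.032, -0.07, 0, 0, 0, -1]
    - [0.06, 0.032, -0.11, 0, 0, 0, -1]

```text
clock: 6.43
position: [0.5463, -0.1329, 0.2664]
ee_rot: [0.23, 0.973, 0.0, -0.001]
ft_force: [2.2, -0.5, 0.4]
grip_width: 0.0
grasp_force: 0.0
```

>>> jog_arm:
  increments:
    - [0.02, 0.035, -0.01, 0, 0, 0, -1]
    - [0.05, 0.06, -0.02, 0, 0, 0, -1]
    - [0.08, 0.085, -0.03, 0, 0, 0, -1]
    - [0.1, 0.11, -0.03, 0, 0, 0, -1]
    - [0.1, 0.11, -0.03, 0, 0, 0, -1]

```text
clock: 6.85
position: [0.5064, 0.0162, 0.2963]
ee_rot: [0.226, 0.974, 0.002, 0.0]
ft_force: [-0.4, 0.7, -0.1]
grip_width: 0.003
grasp_force: 0.0
```

```bash
python3 chk.py lv2; python3 -c "
from h import *
plan([.546,-.133,.30],1.111)"
```

```text
t green 105 top z 0.2104 mid [0.602 0.001 0.208]
t lever mid [ 0.6078 -0.1859  0.1467] n 171 angle axis 0.759 angle via pivot 0.736
s red 83 top z 0.1557 mid [0.55  0.146 0.15 ]
s blue 112 top z 0.2059 mid [0.574 0.071 0.193]
s green 122 top z 0.2056 mid [ 0.6   -0.004  0.192]
s lever mid [ 0.6049 -0.1933  0.1438] n 146 angle axis 0.766 angle via pivot 0.75
t 6.95 pos [0.5073 0.0102 0.2957] F [-0.4 -0.5 -0.2] w -0.001 j [-0.47  0.04  0.37  1.72 -0.02  1.38  1.01]
shift [-0.0986 -0.1109 -0.0044] turn [ 0.001  0.001 -0.003]
```

View pics/lv2.png

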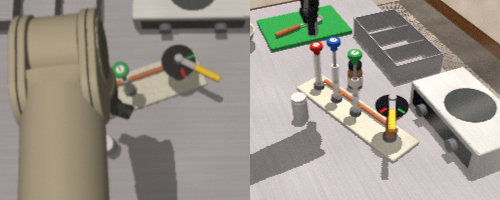

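The lever covers the white mark at (210,68) in the left half, and all four estimates lie between 0.74 and 0.77 rad. Red is home, blue and green are raised, the shaker is in place and the arm is clear. I'll hand it in.

```bash
python3 -c "
from h import *
print(workorder.hand_in())"
```

```text
the job is handed in; nothing more can be done
None
```

The job is handed in, with no verdict returned: the red probe is fully home, the valve lever stands at about 0.75 rad over the white mark, blue and green are still raised, and the robot was clear of everything.

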